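# Lock the sprung bar over the plaster mould

### The job

Two like clamp stands are on the potter's bench; one holds the round pale plaster mould, the other a clay bowl. On the stand with the mould, swing the sprung bar by its knob across the mould until the knob is over the slot of the catch post, and while holding it there against the spring push the knob fully down so that its pin drops in the slot and keeps the bar there; then let go. The mould must stay standing in its place.

Things in the scene. Friction and masses are not known exactly. Their poses are not given: they have to be found in the camera images.
- stand: Clamp stand with the mould. Origin: bench level under the centre of its 150 x 250 x 15 mm base, z up. Its bar's vertical pivot axis is at x 0, y +85 mm; the catch slot's centre at x 0, y -75 mm. Slot 28 mm wide along x, between two steel cheeks 10 mm thick, tops 104 mm up. Bar: flat, level, 24 mm wide, 180 mm from pivot to tip, from 112 to 122 mm up.
- stand_grip (a point): Centre of the dark wooden knob on that bar: upright cylinder, 26 mm across, 40 mm tall, 160 mm from the pivot axis. It turns freely on a 10 mm pin that slides vertically in the bar. Start: pin up, this centre 166 mm above the bench, pin tip 5 mm above the cheeks. Fully down: 18 mm lower (148 mm), needs about 4 N; friction keeps it where left.
- stand_bar (a joint): Angle of that bar (rad). 0: parked by its spring, pointing from the pivot 35 deg from the stand's +x towards its -y. Grows as swung clockwise seen from above. 0.96: knob over mid-slot, bar along -y; 1.016: end stop. Spring-back at the knob: 2 N parked, 5 N at the slot; let go unpinned it snaps back. Pinned, it leans on the +x cheek, near 0.90.
- mould_mid (a point): Centre of the loose upright round pale plaster mould on that stand, 96 mm across, 88 mm tall, about 0.8 kg; it stands on the base between the posts, its top 9 mm below the bar's underside (a rubber pad under the bar fills most of the gap).
Mind the look-alikes: they are no part of the job. What is shaped like the part that bears mould_mid but blue or yellow is not meant.

How it is judged:
By the outcome, as a careful person would: the job done as asked, in the order asked, and still so for the second after the job is handed in, with the robot touching nothing.
It also fails if it takes over 32 s, if anything falls off the work surface, if the arm or the gripper's body presses on something with over 40 N, if the wrist force passes 120 N, or if a joint passes its speed limit or range.

### The arm

A 6-joint arm with a two-finger parallel gripper is mounted at the origin on the work surface. World frame = base frame: x ahead of the robot, y to its left, z up, the work surface at z = 0. Lengths are in m, angles in rad, forces in N, time in s.
With the tool pointing down it reaches from about 0.35 to 0.875 m from the base axis. Payload 4.2 kg.
Tool frame: the origin (TCP) lies between the finger pads; the fingertips stand 22 mm ahead of it and the grasp point (between the pads) lies 3 mm ahead of it (r.tip_extent is the distance from the TCP to the fingertips, in m); z points along the fingers, y is the direction in which the jaws open and shut (so a half turn about z gives the same grasp; the last joint's range is limited). The gripper opens to 87 mm and grips with 3 to 60 N. Pads are 19 mm wide; open, the fingers measure 117 mm over their backs; the gripper's body (75 mm by 190 mm) begins 51 mm behind the grasp point.
Start: joints at [-0.896, 0.385, 0.008, 0, -1.194, -0.259], TCP at [0.252, -0.572, 0.245] pointing down, gripper open.
Joint ranges: [-3.14, 3.14], [-1.21, 2.06], [-1.07, 1.41], [-3.16, 2.05], [-2.99, -0.16], [-3.1, 3.1]. Speed limits (rad/s): [2.79, 2.79, 3.14, 3.14, 3.14, 3.14].

### API

Orientations are given as a unit quaternion [x, y, z, w].
In Python, from cell import r, eyes gives the robot as it stands.
- The arm moves only by the tool drive_tool, never from a script. Its arguments are lists of equal length, an entry for each row: "translation": the shift along the tool's x, y, z in cm, a list of three; "turn": the turn about the tool's z in rad. A call has 1 to 5 rows; each row is the pose to reach, as a shift and turn from the pose commanded when the call began, along the tool's axes at that moment; what a row does not reach only later rows make up. A row lasts 1/8 s, in which the tool goes at most 62.5 mm and 10.7 degrees, less where a joint would pass 70% of its speed; a pose out of reach is approached as far as the arm can. A call with a gripper value outside its range is refused whole. "fingers" is the opening, from 0 (shut) to 1 (fully open), set as the call begins (left out, the last holds). The fingers move at their own pace and stop on an object; "newtons" is the grip in N (left out, the last holds). Time passes only in rows, so rows that repeat a pose let the fingers close. It gives the time, the measured TCP pose, the force and the opening at its end, in the units of the state.
- r.sense(): the state, without advancing time (a new reading comes with each control period).
- eyes.get_image(name): name is "side" or "top" or "wrist"; returns the picture (384x512x3 uint8, red, green, blue); there is no depth.
- eyes.camera_info(name): a dict with "intrinsics" (3x3 intrinsics, pixels), "R" (3x3) and "t" (3): a world point X has camera coordinates R X + t. Camera axes: x right, y down, z forward; pixel columns grow to the right and rows downward; lengths in m; the calibration is good to about 2 mm. A picture is of the moment at which its call begins: read the wrist's pose just before it. camera_info takes no time and is no camera call; for the wrist camera it gives the pose at the moment of the call.
- r.job_done(): hands the job in, once; it reports no verdict.
The state is a dict: "time": time; "qpos": joint angles; "joint_vel": joint speeds; "effort": joint torques, N m; "eef_pos": TCP position; "orientation": TCP orientation; "force": force on the tool from outside, world axes, zero at the start; "wrist_torque": the same for the moment, N m; "width": finger opening in m.
Only numpy, scipy, OpenCV 4.12 (cv2) and the standard library are available. Lean on these libraries where they do the work, as an engineer would, in place of code of your own. Each camera call takes 0.05 s, during which the arm holds its last target. There are 200 camera calls.

## Working session

There is one attempt and no reset: what is moved stays moved. The work goes in short steps, Python scripts to look and compute and a tool call to move; the robot and the scene stay as the last step left them, time stands still between calls to the robot, and variables do not carry over. Pictures are saved under pics/ and viewed, about 8 in all and at most 12, crops included, and the job is handed in when it is done.

Besides the shell and the picture viewer there is one more tool, called after "Request:" by a JSON object that holds its "method" and its "body". drive_tool: Moves the arm, as the interface text tells. Its arguments: {"type":"object","properties":{"translation":{"type":"array","items":{"type":"array","items":{"type":"number"}}},"turn":{"type":"array","items":{"type":"number"}},"fingers":{"type":"number"},"newtons":{"type":"number"}},"required":["translation","turn"]}

```bash
mkdir -p pics
python3 - <<'E'
from cell import r, eyes
import cv2,numpy as np
s=r.sense();print(s)
for n in("top","side"):
    im=eyes.get_image(n);cv2.imwrite(f"pics/{n}0.png",im[:,:,::-1]); c=eyes.camera_info(n);print(n,c)
a=cv2.imread("pics/top0.png");b=cv2.imread("pics/side0.png")
cv2.imwrite("pics/t0.png",cv2.resize(a,(800,600)));cv2.imwrite("pics/s0.png",cv2.resize(b,(800,600)))
E
```

```text
{'time': 0.0, 'qpos': array([-8.96413694e-01,  3.85601110e-01,  6.64542104e-03, -4.88735124e-04,
       -1.19400445e+00, -2.58586078e-01]), 'joint_vel': array([-6.48870856e-04, -4.37998604e-04,  8.64549445e-04, -2.65152649e-05,
       -2.41786472e-05,  2.24299804e-03]), 'effort': array([-1.47297487e-03, -3.90662634e+01,  1.87397736e+01,  4.21961278e+00,
        1.08628225e-02, -2.23006564e-04]), 'eef_pos': array([ 0.25224032, -0.5712445 ,  0.24344185]), 'orientation': array([-2.06315547e-01,  9.78484886e-01,  1.06845791e-03, -2.83724804e-04]), 'force': array([0.2658108 , 0.6027073 , 0.79761068]), 'wrist_torque': array([ 0.0261352 , -0.02221876,  0.02138659]), 'width': 0.08710089228953266}
top {'intrinsics': array([[360.19058304,   0.        , 269.89709068],
       [  0.        , 360.19058304, 190.21916694],
       [  0.        ,   0.        ,   1.        ]]), 'R': array([[ 0.06898339, -0.99761109,  0.00366145],
       [-0.97457771, -0.06817398, -0.21342583],
       [ 0.21316559,  0.01115447, -0.97695241]]), 't': array([0.04575197, 0.54334439, 0.87568296])}
side {'intrinsics': array([[364.46348939,   0.        , 260.32683374],
       [  0.        , 364.46348939, 191.49035   ],
       [  0.        ,   0.        ,   1.        ]]), 'R': array([[-0.68410397, -0.7291729 , -0.01756821],
       [-0.39832292,  0.39366394, -0.82847302],
       [ 0.61101605, -0.55976386, -0.55975335]]), 't': array([0.43343857, 0.25978358, 0.8711463 ])}
```

View pics/t0.png

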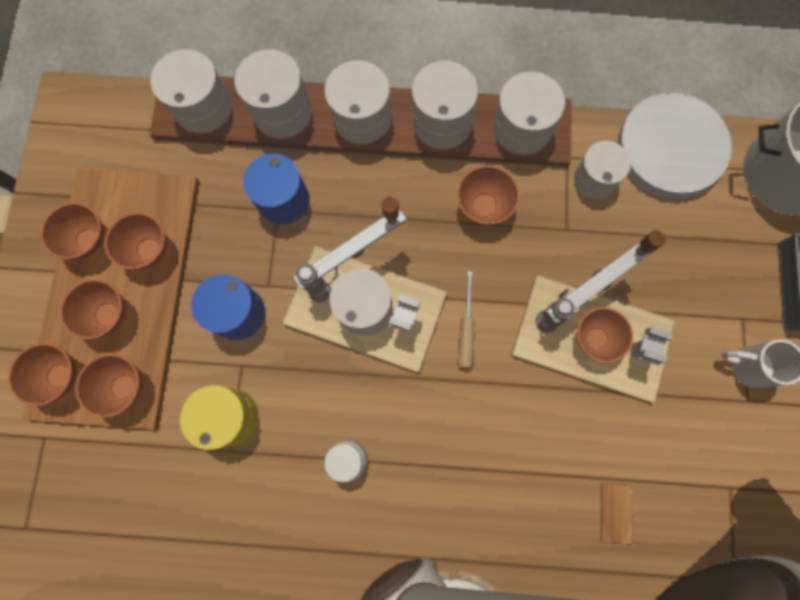

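View pics/s0.png

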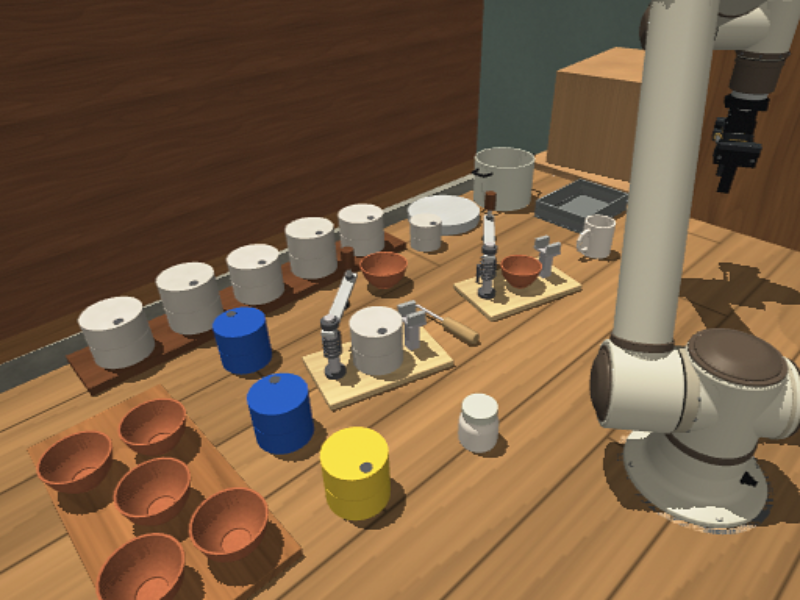

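The top view (800 px) shows two stands. The left one, near (365,310), holds a pale round mould. The right one, near (600,340), holds a clay bowl. The left one is meant. The blue and yellow drums, and the pale moulds on the back shelf, aren't on a stand. I'll confirm with an enlarged crop.

Run:
```python
import cv2,numpy as np
a=cv2.imread("pics/top0.png")[120:245,175:295];b=cv2.imread("pics/side0.png")[150:265,190:295]
a=cv2.resize(a,None,fx=4,fy=4,interpolation=cv2.INTER_CUBIC)[:, :400+80];b=cv2.resize(b,None,fx=3,fy=3,interpolation=cv2.INTER_CUBIC)
o=np.zeros((500,800,3),np.uint8);o[:500,:480]=a;o[:345,480:795]=b
cv2.imwrite("pics/crop1.png",o)
```

```text
(no output)
```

View pics/crop1.png

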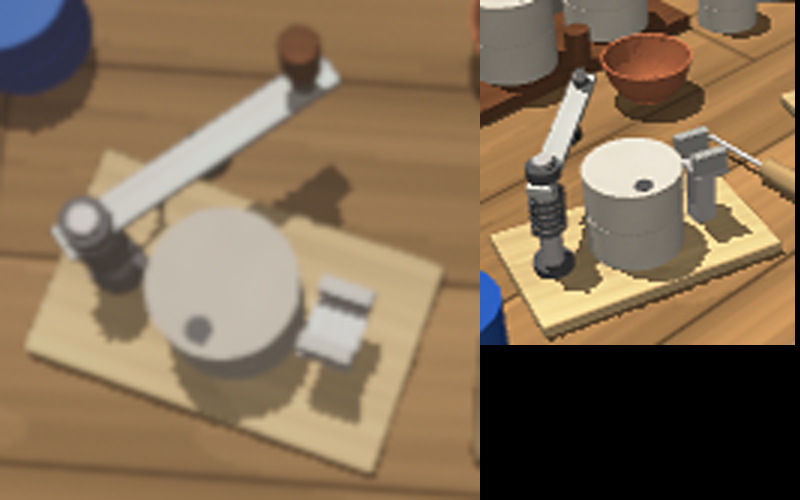

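The crop confirms it: the left stand carries the pale, upright mould. Its bar is parked up and to the right, with the knob at about (300,42), the catch at (337,320) and the mould top at (222,285). Next I'll fit the stand pose.

```bash
cat > h.py <<'E'
import numpy as np,cv2
from cell import r,eyes
from scipy.optimize import least_squares
def proj(n,X):
    c=eyes.camera_info(n);p=c["intrinsics"]@(c["R"]@np.asarray(X)+c["t"]);return p[:2]/p[2]
def ray(n,uv,z):
    c=eyes.camera_info(n);d=c["R"].T@np.linalg.solve(c["intrinsics"],[*uv,1]);o=-c["R"].T@c["t"];return o+d*(z-o[2])/d[2]
def W(p,X):
    c,s=np.cos(p[2]),np.sin(p[2]);return np.array([p[0]+c*X[0]-s*X[1],p[1]+s*X[0]+c*X[1],X[2]])
E
python3 - <<'E'
from h import *
T=lambda u,v:((u+.5)/4+175-.5,(v+.5)/4+120-.5)
S=lambda u,v:((u-480+.5)/3+190-.5,(v+.5)/3+150-.5)
k=np.deg2rad(35);K=[.16*np.cos(k),.085-.16*np.sin(k),.186]
obs=[("top",T(108,150),[.075,.125,.015]),("top",T(442,268),[.075,-.125,.015]),("top",T(374,462),[-.075,-.125,.015]),("top",T(26,345),[-.075,.125,.015]),
("top",T(300,42),K),("top",T(337,320),[0,-.075,.104]),
("side",S(492,237),[.075,.125,.015]),("side",S(547,325),[-.075,.125,.015]),("side",S(780,243),[-.075,-.125,.015]),("side",S(578,30),K)]
f=lambda p:np.concatenate([proj(n,W(p,X))-uv for n,uv,X in obs])
s=least_squares(f,[.5,0,0],loss="soft_l1");p=s.x;print(p,np.rad2deg(p[2]));print(f(p).reshape(-1,2).round(1))
np.save("p.npy",p)
print("knob",W(p,K),"ray",ray("top",T(300,42),.186));print("slot",W(p,[0,-.075,.148]));print("pivot",W(p,[0,.085,.1]))
print("mould ray",ray("top",T(222,285),.103),"frame0",W(p,[0,0,.1]))
from scipy.spatial.transform import Rotation as R
print(R.from_quat(r.sense()["orientation"]).as_matrix().round(3))
E
```

```text
[ 0.5242137   0.17993471 -0.27167049] -15.565572447068275
[[-0.4 -0.4]
 [ 1.4 -0.5]
 [-0.   3.2]
 [-0.7  1.1]
 [ 0.1  0.5]
 [ 0.2 -0.2]
 [-0.9 -1.5]
 [-1.   0.5]
 [ 0.8 -1.1]
 [-0.4 -1.2]]
knob [0.64865385 0.13824092 0.186     ] ray [0.6498762  0.13853605 0.186     ]
slot [0.50408813 0.10768541 0.148     ]
pivot [0.54702269 0.26181725 0.1       ]
mould ray [0.52067331 0.18053744 0.103     ] frame0 [0.5242137  0.17993471 0.1       ]
[[-0.915 -0.404 -0.001]
 [-0.404  0.915  0.002]
 [ 0.     0.002 -1.   ]]
```

Request:
{"method": "drive_tool", "body": {"translation": [[-5,3.7,-5],[-10,7.5,-5],[-15,11.2,-5],[-20,15,-5],[-25,18.7,-5]], "turn": [-0.1,-0.25,-0.4,-0.55,-0.7]}}

```text
time: 0.72
eef_pos: [0.3991, -0.31, 0.2943]
orientation: [-0.531, 0.847, 0.0, 0.0]
force: [1.3, 0.2, -0.6]
width: 0.0869
```

```bash
cat >> h.py <<'E'
from scipy.spatial.transform import Rotation as Rt
def go(tgt,yaw=np.pi):
    s=r.sense();M=Rt.from_quat(s["orientation"]).as_matrix();d=M.T@(np.array(tgt)-s["eef_pos"])*100
    print("t",round(s["time"],2),"pos",s["eef_pos"].round(4),"F",s["force"].round(1),"w",round(s["width"],4),"shift cm",d.round(2),"turn",round(-((yaw-np.arctan2(M[1,1],M[0,1])+np.pi)%(2*np.pi)-np.pi),3),"tilt",M[:,2].round(3),"q",s["qpos"].round(2))
E
python3 -c "
from h import *
go([.649,.138,.28])"
```

```text
t 0.72 pos [ 0.3991 -0.31    0.2943] F [ 1.3  0.2 -0.6] w 0.0869 shift cm [-51.21  -3.     1.44] turn -0.45 tilt [-0.  0. -1.] q [-0.34  0.15 -0.19 -0.   -1.23 -0.11]
```

Request:
{"method": "drive_tool", "body": {"translation": [[-6,-0.4,0],[-12,-0.7,0],[-18,-1.1,0],[-24,-1.4,0],[-30,-1.8,0]], "turn": [-0.1,-0.2,-0.3,-0.4,-0.45]}}

```text
time: 1.35
eef_pos: [0.547, -0.0485, 0.2943]
orientation: [-0.706, 0.708, 0.0, -0.0]
force: [1.0, -0.2, 0.3]
width: 0.087
```

```bash
python3 -c "
from h import *
go([.649,.138,.28])"
```

```text
t 1.35 pos [ 0.547  -0.0485  0.2943] F [ 1.  -0.2  0.3] w 0.087 shift cm [-18.68 -10.15   1.43] turn -0.003 tilt [-0. -0. -1.] q [ 0.21  0.22 -0.1  -0.   -1.25 -0.21]
```

Request:
{"method": "drive_tool", "body": {"translation": [[-5,-3,0],[-10,-6,1],[-15,-8.5,1.4],[-18.6,-10.1,1.4],[-18.6,-10.1,1.4]], "turn": [0,0,0,0,0]}}

```text
time: 1.98
eef_pos: [0.6489, 0.1377, 0.2784]
orientation: [-0.706, 0.708, 0.001, -0.001]
force: [-0.3, -0.7, 0.5]
width: 0.0869
```

Run:
```python
from h import *
p=np.load("p.npy")
im=eyes.get_image("wrist")[:,:,::-1].copy()
go([.649,.138,.172])
for X in ([.16*np.cos(np.deg2rad(35)),.085-.16*np.sin(np.deg2rad(35)),.186],[0,-.075,.104]):print(proj("wrist",W(p,X)))
cv2.imwrite("pics/w1.png",cv2.resize(im,(800,600)))
```

```text
t 2.02 pos [0.6484 0.1362 0.2791] F [-0.5 -0.3  0.3] w 0.0871 shift cm [-0.19 -0.08 10.71] turn -0.003 tilt [-0.002 -0.001 -1.   ] q [ 0.45  0.43  0.17 -0.   -1.31 -0.45]
[256.13189173 204.8898899 ]
[377.52662686 159.22846861]
```

View pics/w1.png

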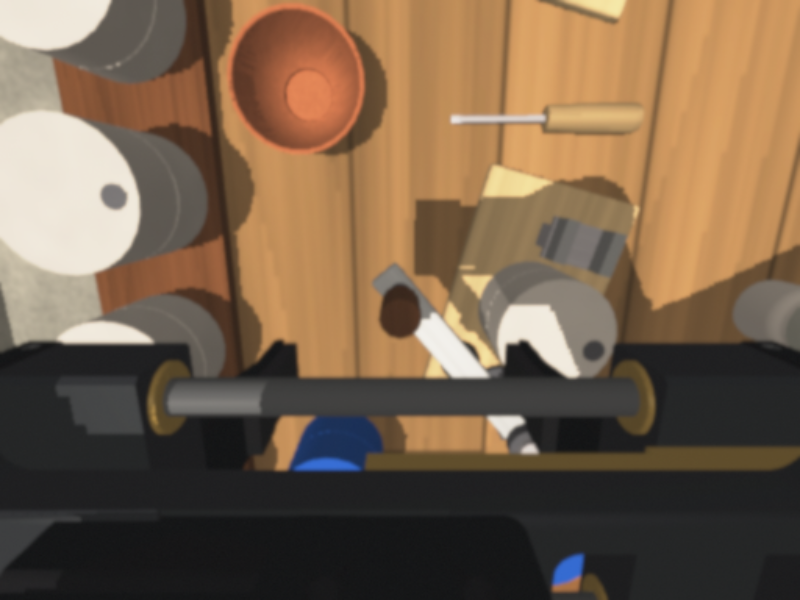

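The wrist view shows the knob top near (400,318) against a predicted (400,320), and the slot near (583,247) against (590,249). The fit holds within about 2 mm. Descending to the knob.

Request:
{"method": "drive_tool", "body": {"translation": [[0,0,3],[0,0,6],[0,0,9],[0,0,10.6],[0,0,10.6]], "turn": [0,0,0,0,0]}}

```text
time: 2.65
eef_pos: [0.648, 0.1341, 0.1737]
orientation: [-0.705, 0.709, 0.0, -0.001]
force: [0.6, 0.3, 0.7]
width: 0.0869
```

Request:
{"method": "drive_tool", "body": {"translation": [[0,0,0],[0,0,0],[0,0,0],[0,0,0],[0,0,0]], "turn": [0,0,0,0,0], "fingers": 0, "newtons": 25}}

```text
time: 3.28
eef_pos: [0.6486, 0.1351, 0.1747]
orientation: [-0.705, 0.709, -0.0, 0.0]
force: [-0.1, 0.6, -0.8]
width: 0.0447
```

Run:
```python
from h import *
p=np.load("p.npy")
im=eyes.get_image("side")[:,:,::-1].copy()[100:265,170:370]
go([.649,.138,.172])
print([ (np.array(W(p,[.16*np.cos(a),.085-.16*np.sin(a),.17])-W(p,[.16*np.cos(np.deg2rad(35)),.085-.16*np.sin(np.deg2rad(35)),.17]))*100).round(2) for a in np.deg2rad(35)+np.linspace(0,.99,10)])
cv2.imwrite("pics/s2.png",cv2.resize(im,(720,594)))
```

```text
t 3.33 pos [0.6486 0.1351 0.1746] F [ 0.2 -0.8  0.1] w 0.041 shift cm [-0.29 -0.04  0.26] turn -0.005 tilt [ 0.  0. -1.] q [ 0.45  0.5   0.01  0.   -1.08 -0.45]
[array([0., 0., 0.]), array([-1.42, -1.04,  0.  ]), array([-2.94, -1.92,  0.  ]), array([-4.55, -2.63,  0.  ]), array([-6.23, -3.15,  0.  ]), array([-7.96, -3.49,  0.  ]), array([-9.71, -3.64,  0.  ]), array([-11.47,  -3.59,   0.  ]), array([-13.21,  -3.35,   0.  ]), array([-14.92,  -2.92,   0.  ])]
```

View pics/s2.png

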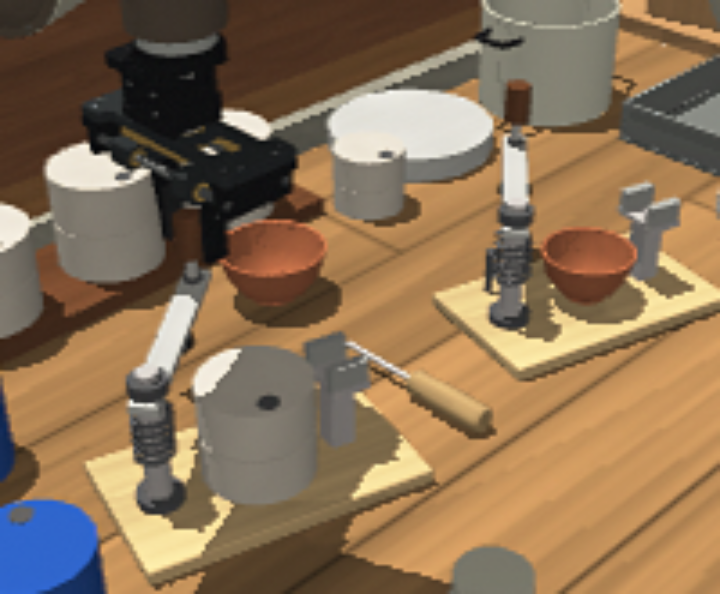

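The side view shows the knob at about (190,235) between the closing jaws, with the fingertips above the bar. I'll correct by 3 mm and finish the grip.

Request:
{"method": "drive_tool", "body": {"translation": [[-0.3,0,0.2],[-0.3,0,0.2],[-0.3,0,0.2],[-0.3,0,0.2],[-0.3,0,0.2]], "turn": [0,0,0,0,0], "fingers": 0, "newtons": 30}}

```text
time: 3.95
eef_pos: [0.6486, 0.1382, 0.1722]
orientation: [-0.705, 0.709, 0.0, 0.0]
force: [1.3, 0.9, -2.3]
width: 0.0249
```

Request:
{"method": "drive_tool", "body": {"translation": [[0.5,0.7,0],[1.04,1.42,0],[1.5,2.15,0],[1.92,2.94,0],[2.3,3.72,0]], "turn": [0,0,0,0,0]}}

```text
time: 4.58
eef_pos: [0.6105, 0.115, 0.1723]
orientation: [-0.705, 0.709, 0.0, -0.0]
force: [3.0, 1.1, -4.9]
width: 0.0253
```

Run:
```python
from h import *
p=np.load("p.npy");s=r.sense();P=W(p,[0,.085,0]);d=s["eef_pos"]-P
print("rad",np.hypot(*d[:2]),"angle",np.deg2rad(-35)-(np.arctan2(d[1],d[0])-p[2]))
a=-np.deg2rad(35)+p[2]
for j in np.linspace(.25,.99,9):go([P[0]+.16*np.cos(a-j),P[1]+.16*np.sin(a-j),.172]) if j<.3 else print(j.round(3),-((P[1]+.16*np.sin(a-j))-s["eef_pos"][1])*100,-((P[0]+.16*np.cos(a-j))-s["eef_pos"][0])*100)
```

```text
rad 0.1599657906853261 angle 0.27987728825246383
t 4.58 pos [0.6105 0.115  0.1723] F [ 3.   1.1 -4.9] w 0.0253 shift cm [-0.2  -0.44  0.03] turn -0.005 tilt [-0.  0. -1.] q [ 0.45  0.44 -0.1  -0.   -1.03 -0.45]
0.342 0.3720019594516427 0.9300614255451922
0.435 0.8085241869149717 2.3436692174972906
0.528 1.11260791577992 3.7915544789654754
0.62 1.2816531842616663 5.261337572398372
0.712 1.314214629796423 6.7404516304756745
0.805 1.2100138471095505 8.216250004720838
0.898 0.969941768622673 9.676114396254597
0.99 0.5960510468469848 11.10756274415517
```

Request:
{"method": "drive_tool", "body": {"translation": [[0.37,0.93,0],[0.62,1.65,0],[0.81,2.34,0],[0.98,3.05,0],[1.11,3.79,0]], "turn": [0,0,0,0,0]}}

```text
time: 5.2
eef_pos: [0.5729, 0.1042, 0.1723]
orientation: [-0.705, 0.709, -0.0, -0.0]
force: [3.6, 0.5, -7.4]
width: 0.0251
```

Request:
{"method": "drive_tool", "body": {"translation": [[0.11,0.74,0],[0.17,1.47,0],[0.2,2.2,0],[0.2,2.95,0],[0.16,3.7,0]], "turn": [0,0,0,0,0]}}

```text
time: 5.82
eef_pos: [0.5357, 0.1027, 0.1724]
orientation: [-0.705, 0.709, 0.0, -0.0]
force: [4.3, -0.9, -10.1]
width: 0.0253
```

```bash
cat > a.py <<'E'
from h import *
p=np.load("p.npy");s=r.sense();P=W(p,[0,.085,0]);d=s["eef_pos"]-P
print("rad",np.hypot(*d[:2]),"angle",np.deg2rad(-35)-(np.arctan2(d[1],d[0])-p[2]))
S=W(p,[0,-.075,.172]);go(S)
E
python3 a.py
```

```text
rad 0.15950988400755298 angle 0.7594564050557135
t 5.83 pos [0.5357 0.1027 0.1724] F [  4.3  -0.9 -10.1] w 0.0253 shift cm [-0.48  3.16  0.04] turn -0.005 tilt [-0.001 -0.    -1.   ] q [ 0.49  0.32 -0.29  0.   -0.96 -0.49]
```

Request:
{"method": "drive_tool", "body": {"translation": [[-0.08,0.75,0.05],[-0.18,1.5,0.1],[-0.3,2.2,0.1],[-0.42,2.85,0.1],[-0.48,3.15,0.1]], "turn": [0,0,0,0,0]}}

```text
time: 6.45
eef_pos: [0.5049, 0.108, 0.1723]
orientation: [-0.706, 0.709, -0.0, 0.001]
force: [4.2, -1.7, -5.7]
width: 0.025
```

```bash
python3 a.py
python3 - <<'E'
from h import *
a=eyes.get_image("top")[:,:,::-1].copy()[130:245,175:295];b=eyes.get_image("side")[:,:,::-1].copy()[140:265,180:300]
o=np.zeros((500,800,3),np.uint8);a=cv2.resize(a,(400,383));b=cv2.resize(b,(400,417));o[:383,:400]=a;o[:417,400:]=b
cv2.imwrite("pics/c3.png",o)
E
```

```text
rad 0.1594658716373716 angle 0.9555729129211272
t 6.45 pos [0.5049 0.108  0.1723] F [ 4.2 -1.7 -5.7] w 0.025 shift cm [0.03 0.08 0.03] turn -0.004 tilt [ 0.002  0.    -1.   ] q [ 0.53  0.27 -0.36  0.   -0.94 -0.53]
```

View pics/c3.png

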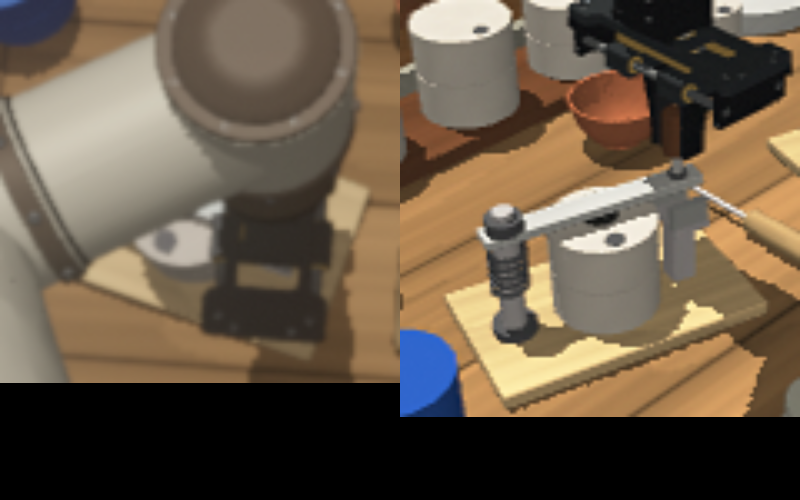

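In the side view the bar lies across the mould, its tip over the catch at about (680,190), and the mould stands. The angle is 0.956. Pushing down.

Request:
{"method": "drive_tool", "body": {"translation": [[0,0,0.4],[0,0,0.8],[0,0,1.2],[0,0,1.5],[0,0,1.75]], "turn": [0,0,0,0,0]}}

```text
time: 7.18
eef_pos: [0.5067, 0.1077, 0.1563]
orientation: [-0.706, 0.708, -0.002, 0.001]
force: [4.3, -4.5, 2.7]
width: 0.0251
```

```bash
python3 a.py
```

```text
rad 0.15926548995848985 angle 0.9442787803749237
t 7.17 pos [0.5067 0.1077 0.1563] F [ 4.3 -4.5  2.7] w 0.0251 shift cm [ 0.01  0.25 -1.57] turn -0.004 tilt [ 0.004 -0.    -1.   ] q [ 0.52  0.29 -0.38  0.   -0.9  -0.53]
```

Request:
{"method": "drive_tool", "body": {"translation": [[0,0,0.1],[0,0,0.2],[0,0,0.3],[0,0,0.3],[0,0,0.3]], "turn": [0,0,0,0,0]}}

```text
time: 7.8
eef_pos: [0.5071, 0.1077, 0.154]
orientation: [-0.706, 0.708, -0.002, 0.002]
force: [3.5, -4.1, 5.5]
width: 0.0252
```

Request:
{"method": "drive_tool", "body": {"translation": [[0,0,0.1],[0,0,0.2],[0,0,0.3],[0,0,0.3],[0,0,0.3]], "turn": [0,0,0,0,0]}}

```text
time: 8.43
eef_pos: [0.5088, 0.1075, 0.1537]
orientation: [-0.706, 0.708, -0.004, 0.003]
force: [4.1, -7.4, 16.1]
width: 0.0251
```

The knob has bottomed: 18.5 mm of travel and 16 N. I'll ease the preload, let the pin lean on the +x cheek, then open.

Request:
{"method": "drive_tool", "body": {"translation": [[0,-0.2,-0.15],[0,-0.5,-0.25],[0,-0.8,-0.25],[0,-0.8,-0.25],[0,-0.8,-0.25]], "turn": [0,0,0,0,0]}}

```text
time: 9.05
eef_pos: [0.5134, 0.1065, 0.1538]
orientation: [-0.706, 0.708, -0.001, -0.001]
force: [-1.0, -6.2, 11.0]
width: 0.025
```

```bash
python3 a.py
```

```text
rad 0.15887472917434506 angle 0.9014012035550794
t 9.05 pos [0.5134 0.1065 0.1538] F [-1.  -6.2 11. ] w 0.025 shift cm [-0.11  0.93 -1.82] turn -0.004 tilt [ 0.001 -0.003 -1.   ] q [ 0.52  0.3  -0.37  0.   -0.9  -0.52]
```

The angle is 0.901 and the spring load is now carried by the cheek, so the pin is in the slot. Opening.

Request:
{"method": "drive_tool", "body": {"translation": [[0,0,0],[0,0,0],[0,0,0],[0,0,0],[0,0,0]], "turn": [0,0,0,0,0], "fingers": 1}}

```text
time: 9.68
eef_pos: [0.5128, 0.108, 0.1504]
orientation: [-0.705, 0.709, 0.0, -0.0]
force: [-0.3, 0.7, 1.0]
width: 0.0674
```

Request:
{"method": "drive_tool", "body": {"translation": [[0,0,0],[0,0,0],[0,0,-1],[0,0,-3],[0,0,-5]], "turn": [0,0,0,0,0]}}

```text
time: 10.3
eef_pos: [0.513, 0.1079, 0.2018]
orientation: [-0.705, 0.709, -0.0, 0.0]
force: [-0.5, 0.0, -0.8]
width: 0.087
```

Request:
{"method": "drive_tool", "body": {"translation": [[2,0,-5],[7,0,-7],[13,0,-8],[19,0,-8],[24,0,-8]], "turn": [0,0,0,0,0]}}

```text
time: 10.92
eef_pos: [0.5114, -0.1342, 0.2818]
orientation: [-0.705, 0.709, -0.001, 0.001]
force: [0.5, 0.3, -0.1]
width: 0.0871
```

Run:
```python
from h import *
p=np.load("p.npy")
A=eyes.get_image("top")[:,:,::-1].copy()[130:245,175:295];B=eyes.get_image("side")[:,:,::-1].copy()[140:265,180:300]
o=np.zeros((500,800,3),np.uint8);o[:383,:400]=cv2.resize(A,(400,383));o[:417,400:]=cv2.resize(B,(400,417))
a=-np.deg2rad(35)-.9
for z in(.168,.186):
  X=W(p,[.16*np.cos(a),.085+.16*np.sin(a),z]);t=(proj("top",X)-[175,130])*3.333;s=(proj("side",X)-[180,140])*3.333+[400,0];print("knob top if z",z,t,s)
cv2.imwrite("pics/c4.png",o);go([0.5,0.1,.3])
```

```text
knob top if z 0.168 [282.18828972 200.65020184] [670.58110316 121.68857738]
knob top if z 0.186 [281.54125034 194.91675749] [670.23325595 103.46644473]
t 11.03 pos [ 0.5112 -0.1359  0.2812] F [-1.2 -0.4 -0.6] w 0.0873 shift cm [-23.57   1.36  -1.89] turn -0.011 tilt [ 0.001 -0.001 -1.   ] q [ 0.05  0.19 -0.17  0.   -1.21 -0.06]
```

View pics/c4.png

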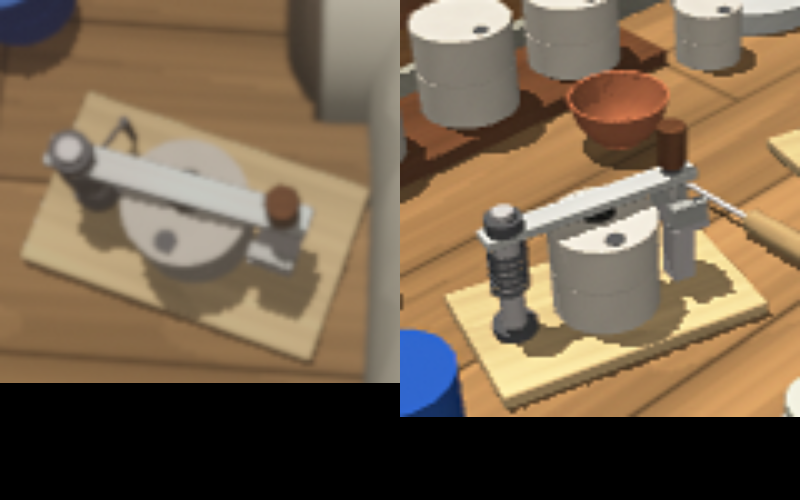

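Both views show the bar held across the mould. The knob top is at (282,200) in the top view and (671,123) in the side view, which matches the fully-down prediction. The mould is upright and in place. Handing in.

```bash
python3 -c "
from cell import r
r.job_done()"
```

```text
the job is handed in; nothing more can be done
```

The bar on the mould's stand is swung across and pinned in the catch slot. The robot let go and moved clear, and I handed the job in at about 11 s of the 32 s allowed.

- **Swing and pin:** I gripped the knob and swung the bar to about 0.956 rad. Holding it there against the spring, I pushed the knob down about 18.5 mm until it stopped, at 16 N. I then eased the pin onto the +x cheek, near 0.90 rad, and opened the gripper.
- **Last checks:** After I let go, the top and side pictures show the bar still held at about 0.90 rad. The knob top is within about a pixel of where it should be when fully down. The mould is upright in its place.
- **Oddities:** During the swing the gripper was pulled down with up to 10 N, probably from gripping slightly high, so I lowered it 1 mm and the force dropped. The stand-pose fit was off by up to 3 px at one base corner, which did not affect the job. No check failed.

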